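# Gauge the brass couplers through the jaw gauge

### The arm

A 6-joint arm with a two-finger parallel gripper is mounted at the origin on the work surface. World frame = base frame: x ahead of the robot, y to its left, z up, the work surface at z = 0. Lengths are in m, angles in rad, forces in N, time in s.
With the tool pointing down it reaches from about 0.375 to 0.9 m from the base axis. Payload 3.1 kg.
Tool frame: the origin (TCP) lies between the finger pads; the fingertips stand 8 mm ahead of it and the grasp point (between the pads) lies 11 mm behind it; z points along the fingers, y is the line along which they close (so a half turn about z gives the same grasp; the last joint's range is limited). The gripper opens to 85 mm and grips with 20 to 120 N. Pads are 22 mm wide; open, the fingers measure 114 mm over their backs; the gripper's body (76 mm by 85 mm) begins 54 mm behind the grasp point. The pads swing forward as they close: fully open they stand 13 mm farther back than shut.
Start: joints at [-1.367, 0.527, 1.433, -0, 1.181, -0.178], TCP at [0.233, -0.58, 0.239] pointing down, gripper open.
Joint ranges: [-3.08, 3.08], [-0.75, 2.2], [0.22, 2.44], [-1.43, 4.57], [0, 2.65], [-2.85, 2.85]. Speed limits (rad/s): [2.79, 2.79, 3.14, 3.14, 3.14, 3.14].

### API

Orientations are given as a unit quaternion [x, y, z, w].
In Python, from station import readout, cams, sign_off gives the robot as it stands.
- The arm moves only by the tool send_rows, never from a script. Its argument "commands" is text: rows parted by semicolons, each of 5 numbers parted by spaces: the finger opening in mm, from 0 to 85.4, then the shift along the tool's x, y, z each as a share of 0.02 m, from -1 to 1, then the turn about the tool's z as a share of 4 degrees, from -1 to 1. In form: grip dx dy dz spin; .... A call has 1 to 20 rows; each row shifts and turns the commanded pose from where the row before left it, along the tool's axes as they then stand; what a row does not reach is not made up. A row lasts 1/12 s, in which the tool goes at most 41.7 mm and 7.16 degrees, less where a joint would pass 70% of its speed; a pose out of reach is approached as far as the arm can. A call with a number of a shift or a turn outside -1 to 1 is refused whole. A call with a gripper value outside its range is refused whole. The fingers move at their own pace and stop on an object; "grip_force" is the grip in N (left out, the last holds). Time passes only in rows, so rows that do not move let the fingers close. It gives the time, the measured TCP pose, the force, the opening and the grip force at its end, in the units of the state.
- readout.sense(): the state, without advancing time (a new reading comes with each control period).
- cams.snapshot(name): name is "scene" or "top" or "wrist"; returns a dict with "pixels" (384x512x3 uint8, red, green, blue), "intrinsics" (3x3 intrinsics, pixels), "dist" ([k1, k2, p1, p2, k3] as OpenCV has them; the pictures are not rectified), "eye" and "rotation" of the camera in the world. Camera axes: x right, y down, z forward; pixel columns grow to the right and rows downward; lengths in m; the calibration is good to about 2 mm. A picture is of the moment at which its call begins. There is no depth.
- sign_off(): hands the job in; it is judged then, once.
The state is a dict: "t": time; "q": joint angles; "qd": joint speeds; "tau": joint torques, N m; "tcp_pos": TCP position; "tool_rot": TCP orientation; "force": force on the tool from outside, world axes, zero at the start; "ft_torque": the same for the moment, N m; "finger_gap": opening from 0.0 (shut) to 1.0 (fully open); "gripper_force": force on a finger pad.
Only numpy, scipy, OpenCV 4.12 (cv2) and the standard library are available. Lean on these libraries where they do the work, as an engineer would, in place of code of your own. Each camera call takes 0.05 s, during which the arm holds its last target. There are 200 camera calls.

### The job

Sort the three brass couplers by fit: slide each one along the counter up against the gauge's throat to try it. Push every coupler that fits right through the jaws until it is clear of them in the green-floored pen, and slide any that will not go through back out of the funnel and onto the round red pad, wholly within its edge. Keep the couplers standing on the counter the whole time (slide, do not lift or topple them), leave the candle, soap bottle and tissue box where they are, and let go of everything at the end.

Things in the scene. Friction and masses are not known exactly. Their poses are not given: they have to be found in the camera images.
- gauge: Fixed jaw gauge on the counter; all its walls (jaws, funnel, pen) are 16 mm high, so fingertips held higher pass over them. Origin: middle of the throat, at counter height; x is the direction a coupler travels through, z up. Two straight dark jaws with yellow marks, faces at y = +-22 mm (gap 44 mm), run from x = -12 to 12 mm, each 30 mm thick.
- funnel (a point): Middle of the gauge's funnel mouth at counter height, 52 mm before the throat's middle (axes as the gauge's). The two wings, 8 mm thick, run straight from the jaws (44 mm apart, 12 mm before the throat's middle) out to 100 mm apart at this mouth. A 49 mm coupler lodges against the jaws with its centre 23 mm before the throat's middle.
- pen (a point): Middle of the green-floored pen behind the jaws, 87 mm past the throat's middle, at counter height (axes as the gauge's). Inside it is 150 mm long (from the jaws' back) and 110 mm wide, walled on all sides but the throat. A coupler is clear of the jaws when its centre is more than 32 mm past the throat's middle.
- pad: Round red-rimmed pad with a dark middle, flat and flush with the counter, fixed, 120 mm in diameter; origin at its centre. A 49 mm coupler is wholly on it when its centre is within 35 mm of the pad's centre.
- candle: Bystander: low candle jar, amber with a wooden lid, 60 mm diameter, 48 mm high, loose, 300 g; origin at the centre of its underside. It stands among the couplers.
- soap: Bystander: amber soap bottle with black pump, 57 mm diameter to 115 mm height, pump above to 177 mm with a spout that reaches 35 mm from the axis towards its own -x; loose, 500 g; origin at the centre of its underside.
- tissues: Bystander: blue tissue box 110 x 110 mm, 80 mm high, loose; origin at the centre of its underside.
- coupler_a: One of three upright brass couplers that look alike: stubby cylinder, 225 to 390 g, 46 mm high; straight side up to 36 mm, then a bevel to a 32 mm top. Origin: centre of its underside, z up. Its side is either 40 mm in diameter (fits the gauge) or 49 mm (does not); which coupler is which is not told: try each in the gauge.
- coupler_b: Another coupler, described like coupler_a: 40 or 49 mm in diameter, 46 mm high, origin at the centre of its underside.
- coupler_c: Another coupler, described like coupler_a: 40 or 49 mm in diameter, 46 mm high, origin at the centre of its underside.
Not all that is in view belongs to the job. Leave any blue look-alike of the coupler_b alone.

How it is judged:
On the way:
1. the coupler that does not fit has been tried: pushed into the funnel up against the jaws (x of coupler_b in the frame of gauge between -0.03 and -0.012 m and y of coupler_b in the frame of gauge between -0.01 and 0.01 m), for 0.05 s.
At the end, for the whole second after the job is handed in: Both couplers that fit stand in the pen, clear of the jaws (centre more than 31 mm past the middle of the throat); the one that does not fit stands on the pad with its centre within 36 mm of the pad's centre; all upright (within 0.12 rad) on the counter and at rest (x of coupler_a in the frame of gauge between 0.031 and 0.16 m and y of coupler_a in the frame of gauge between -0.055 and 0.055 m and x of coupler_c in the frame of gauge between 0.031 and 0.16 m and y of coupler_c in the frame of gauge between -0.055 and 0.055 m and horizontal distance between coupler_b and pad below 0.036 m and angle between each of coupler_a, coupler_b, coupler_c's own z axis and vertical below 0.12 rad and height (world z) of each of coupler_a, coupler_b, coupler_c below 0.004 m and linear speed of each of coupler_a, coupler_b, coupler_c below 0.01 m/s); the robot touches nothing.
It fails at once if a coupler lifted off the counter (more than 10 mm) or toppled (height (world z) of any of coupler_a, coupler_b, coupler_c above 0.01 m or angle between any of coupler_a, coupler_b, coupler_c's own z axis and vertical above 0.4 rad).
It fails at once if the candle moved more than 15 mm or tipped (distance of candle from where it was at the start of the episode above 0.015 m or angle between candle's own z axis and vertical above 0.3 rad).
It fails at once if the soap moved more than 15 mm or tipped (distance of soap from where it was at the start of the episode above 0.015 m or angle between soap's own z axis and vertical above 0.3 rad).
It fails at once if the tissues moved more than 15 mm or tipped (distance of tissues from where it was at the start of the episode above 0.015 m or angle between tissues's own z axis and vertical above 0.3 rad).
It also fails if it takes over 72 s, if anything falls off the work surface, if the arm or the gripper's body presses on something with over 40 N, if the wrist force passes 120 N, or if a joint passes its speed limit or range.

## Working session

There is one attempt and no reset: what is moved stays moved. The work goes in short steps, Python scripts to look and compute and a tool call to move; the robot and the scene stay as the last step left them, time stands still between calls to the robot, and variables do not carry over. Pictures are saved under pics/ and viewed, at most 10 in all, crops included, and the job is handed in when it is done.

Besides the shell and the picture viewer there is one more tool, called after "Emit:" as a command line: name --argument value ..., lists and objects as JSON in quotes. send_rows: Moves the arm, as the interface text tells. Its arguments: {"type":"object","properties":{"commands":{"type":"string"},"grip_force":{"type":"number"}},"required":["commands"]}

```bash
ls; mkdir -p pics
cat > h.py <<'E'
import numpy as np, cv2
from station import readout, cams, sign_off
def snap(n,save=None):
    s=cams.snapshot(n)
    if save: cv2.imwrite(f'pics/{save}.png',s['pixels'][:,:,::-1])
    return s
def ray(s,uv):
    p=cv2.undistortPoints(np.array(uv,float).reshape(-1,1,2),np.array(s['intrinsics'],float),np.array(s['dist'],float))[:,0]
    return np.c_[p,np.ones(len(p))]@np.array(s['rotation'],float).T
def plane(s,uv,z):
    d=ray(s,uv);e=np.array(s['eye'],float)
    return (e+d*((z-e[2])/d[:,2])[:,None])[:,:2]
def proj(s,P):
    R=np.array(s['rotation'],float);e=np.array(s['eye'],float)
    return cv2.projectPoints(np.array(P,float).reshape(-1,1,3),cv2.Rodrigues(R.T)[0],-R.T@e,np.array(s['intrinsics'],float),np.array(s['dist'],float))[0][:,0]
E
python3 - <<'E'
from h import *
a=snap('top','top0');b=snap('scene','scene0')
for s in(a,b):print(s['eye'],np.round(s['rotation'],3).tolist(),s['intrinsics'])
print(readout.sense())
E
```

```text
pics
[0.4175724  0.07508296 1.07952976] [0.715, -0.697, 0.038, -0.032] [[424.91306871   0.         252.05804042]
 [  0.         424.91306871 190.83207622]
 [  0.           0.           1.        ]]
[1.33090787 0.13808898 0.64216648] [0.601, 0.656, -0.329, -0.317] [[402.69807731   0.         253.36777724]
 [  0.         402.69807731 194.1557161 ]
 [  0.           0.           1.        ]]
{'t': 0.1, 'q': array([-1.36748613e+00,  5.28416160e-01,  1.43377884e+00, -3.64884702e-05,
        1.18136606e+00, -1.78479070e-01]), 'qd': array([-0.00111577, -0.00153929, -0.00328193, -0.00028435, -0.0012364 ,
        0.0016469 ]), 'tau': array([ 6.36653567e-05, -4.43304527e+01, -1.78586036e+01, -2.26115153e-04,
        3.91608541e-03,  1.04489251e-05]), 'tcp_pos': array([ 0.23276584, -0.57936717,  0.23840356]), 'tool_rot': array([ 9.81833090e-01,  1.89744077e-01, -2.90892296e-05, -9.83919971e-04]), 'force': array([-0.37086741,  0.13538413,  0.65146278]), 'ft_torque': array([ 0.02836341,  0.06221298, -0.02876094]), 'gripper_force': 0.0, 'finger_gap': 1.0004824344074472}
```

View pics/top0.png

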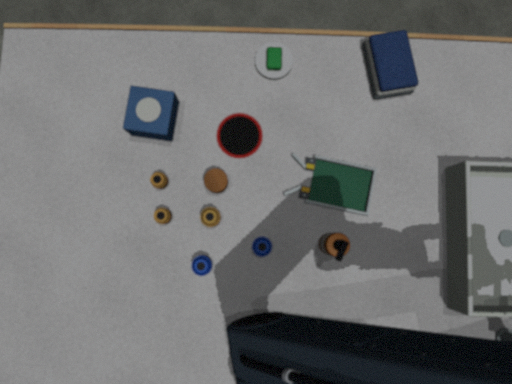

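View pics/scene0.png

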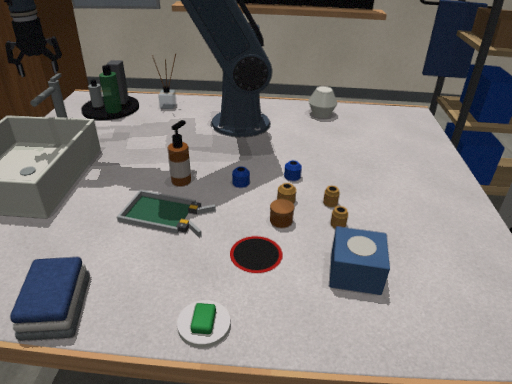

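Top view: brass couplers are at (159,179), (162,215) and (210,216), the last one looking larger. The candle is at (215,180), the blue look-alikes (leave alone) at (202,265) and (262,246), and the soap at (337,244). The gauge's yellow jaws are at (308,167) and (305,189), the pad at (240,135) and the tissue box at (152,112). The brass candidates stand out from the blue ones by colour, and the candle is flat and wider.

```bash
sed -i "s/^def ray/from scipy.spatial.transform import Rotation as Ro\ndef Rm(s): return Ro.from_quat(s['rotation']).as_matrix() if np.size(s['rotation'])==4 else np.array(s['rotation'])\ndef ray/; s/np.array(s\['rotation'\],float)/Rm(s)/g" h.py
python3 - <<'E'
from h import *
s=snap('top');im=s['pixels'];hsv=cv2.cvtColor(im,cv2.COLOR_RGB2HSV)
print(np.round(Rm(s),2).tolist())
def blobs(name,lo,hi,z,amin=15):
    m=cv2.inRange(hsv,lo,hi)
    n,l,st,c=cv2.connectedComponentsWithStats(m)
    for i in range(1,n):
        if st[i,4]>=amin: print(name,c[i].round(1),st[i].tolist(),plane(s,[c[i]],z).round(4).tolist())
blobs('amber',(8,110,60),(28,255,255),0.036)
blobs('red',(0,150,80),(6,255,255),0)
blobs('red2',(172,150,80),(180,255,255),0)
blobs('green',(65,80,20),(90,255,255),0)
blobs('blue',(105,150,60),(125,255,255),0.04)
for nm,c0 in(('c',(130,150,260,290)),('g',(280,140,390,225))):
    x0,y0,x1,y1=c0
    cv2.imwrite(f'pics/{nm}.png',cv2.resize(im[y0:y1,x0:x1,::-1],None,fx=6 if nm=='g' else 4,fy=6 if nm=='g' else 4,interpolation=cv2.INTER_NEAREST))
a=cv2.imread('pics/c.png');b=cv2.imread('pics/g.png')
h=max(a.shape[0],b.shape[0])
pad=lambda i:cv2.copyMakeBorder(i,0,h-i.shape[0],0,0,cv2.BORDER_CONSTANT)
o=np.hstack([pad(cv2.resize(a,None,fx=.6,fy=.6)) if 0 else pad(cv2.resize(a,(390,420))),pad(cv2.resize(b,(410,317)))])
cv2.imwrite('pics/crop1.png',o[:600])
E
```

```text
[[0.03, -0.99, 0.1], [-1.0, -0.03, -0.01], [0.01, -0.1, -1.0]]
amber [310.1 165.9] [307, 163, 8, 7, 42] [[0.587, -0.0756]]
amber [215.5 180. ] [205, 169, 22, 23, 413] [[0.5454, 0.1583]]
amber [159.1 180.1] [151, 172, 16, 16, 163] [[0.5417, 0.2978]]
amber [305.4 189.3] [301, 187, 9, 6, 42] [[0.5281, -0.0645]]
amber [162.5 215.3] [155, 208, 16, 15, 159] [[0.4548, 0.2853]]
amber [210.3 216.6] [201, 208, 19, 18, 233] [[0.4547, 0.1681]]
amber [334.4 242.5] [326, 233, 23, 24, 239] [[0.3991, -0.1376]]
amber [347.  248.6] [344, 244, 6, 10, 24] [[0.385, -0.1687]]
red [239.  135.8] [218, 114, 43, 43, 249] [[0.6666, 0.1043]]
green [273.6  58.2] [267, 48, 14, 22, 290] [[0.8788, 0.0188]]
green [340.2 184.9] [309, 160, 63, 51, 2285] [[0.5458, -0.1588]]
blue [261.5 246.5] [253, 238, 18, 18, 192] [[0.3854, 0.0408]]
blue [201.7 264.7] [193, 256, 18, 19, 222] [[0.3379, 0.1844]]
```

View pics/crop1.png

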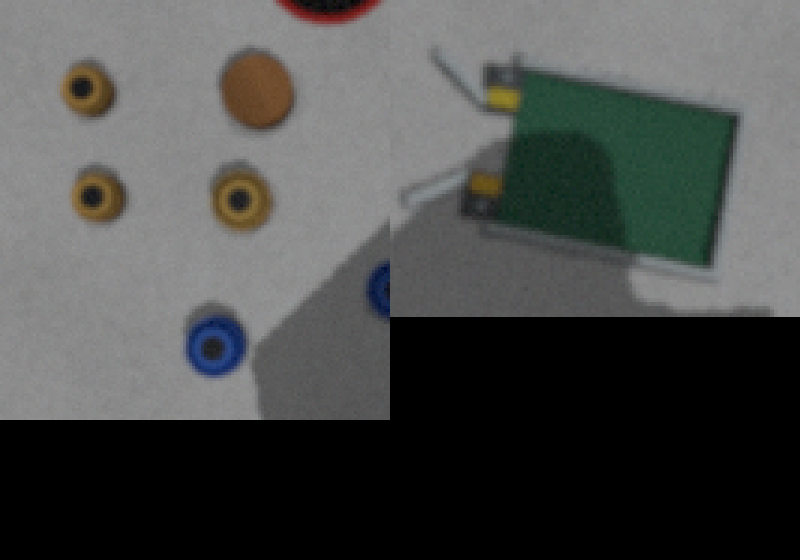

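The crop confirms three brass couplers. The one at (210,216) is larger and would be coupler_b. The candle is the flat tan disc at (215,180). Next I refine the gauge pose and get the tool axes.

```bash
cat >> h.py <<'E'
def rel(tx,ty,tz=None,yaw=None):
    """shift in tool axes (m) and turn (deg) so that tool y points at world yaw"""
    r=readout.sense();R=Ro.from_quat(r['tool_rot']).as_matrix();p=r['tcp_pos']
    d=R.T@(np.array([tx,ty,p[2] if tz is None else tz])-p)
    a=np.degrees(np.arctan2(R[1,1],R[0,1]))
    return 'tool dx dy dz mm',(d*1000).round(1),'yawY',a.round(2),'p',p.round(4),'t',r['t']
E
python3 - <<'E'
from h import *
s=snap('top');im=s['pixels'];hsv=cv2.cvtColor(im,cv2.COLOR_RGB2HSV)
m=cv2.inRange(hsv,(65,80,20),(90,255,255));m[:120]=0
c=max(cv2.findContours(m,0,1)[0],key=cv2.contourArea)
P=plane(s,c[:,0].astype(float),0)
(cx,cy),wh,an=cv2.minAreaRect(P.astype(np.float32)*1000);print('pen',cx,cy,wh,an, cv2.boxPoints(((cx,cy),wh,an)).round(1).tolist())
Y=plane(s,[[310.1,165.9],[305.4,189.3]],0.016);print('yel',Y, Y.mean(0))
print('pen centre est',)
print(plane(s,[[157.5,178.5],[161.5,215],[210,216]],.046))
n,l,st,ce=cv2.connectedComponentsWithStats(cv2.inRange(hsv,(0,0,0),(180,255,60)))
print(rel(.455,.165))
R=Ro.from_quat(readout.sense()['tool_rot']).as_matrix();print(R.round(3))
E
```

```text
pen 546.2889404296875 -158.3650360107422 (148.76063537597656, 104.406005859375) 79.35272216796875 [[481.20001220703125, -221.8000030517578], [583.9000244140625, -241.10000610351562], [611.2999877929688, -94.9000015258789], [508.70001220703125, -75.5999984741211]]
yel [[ 0.59029987 -0.07845995]
 [ 0.53033589 -0.06726205]] [ 0.56031788 -0.072861  ]
pen centre est
[[0.54424008 0.29976484]
 [0.45517757 0.28583894]
 [0.45586463 0.16788105]]
('tool dx dy dz mm', array([ 483.6, -608.1,    1. ]), 'yawY', np.float64(-68.12), 'p', array([ 0.2328, -0.5795,  0.2387]), 't', 0.2)
[[ 0.928  0.373 -0.   ]
 [ 0.373 -0.928  0.001]
 [ 0.    -0.001 -1.   ]]
```

Gauge travel direction has yaw about -100.6°, throat about (0.561,-0.073). I turn the tool so its y axis is the gauge's x, then move over coupler_b.

Emit:
send_rows --commands "75 0 0 0 0.9;75 0 0 0 0.9;75 0 0 0 0.9;75 0 0 0 0.9;75 0 0 0 0.9;75 0 0 0 0.9;75 0 0 0 0.9;75 0 0 0 0.9;75 0 0 0 0.9;75 1 -1 0 0;75 1 -1 0 0;75 1 -1 0 0;75 1 -1 0 0;75 1 -1 0 0;75 1 -1 0 0;75 0.5 -1 0 0;75 0 -1 0 0;75 0 -1 0 0;75 0 -1 0 0;75 0 -1 0 0" --grip_force 20

```text
t: 1.87
tcp_pos: [0.401, -0.3862, 0.2391]
tool_rot: [0.996, -0.092, -0.0, -0.0]
force: [0.2, 0.5, 0.2]
finger_gap: 0.882
gripper_force: 0.0
```

Emit:
send_rows --commands "75 0 -1 0 0;75 0 -1 0 0;75 0 -1 0 0;75 0 -1 0 0;75 0 -1 0 0;75 0 -1 0 0;75 0 -1 0 0;75 0 -1 0 0;75 0 -1 0 0;75 0 -1 0 0;75 0 0 0 0;75 0 0 0 0"

```text
t: 2.87
tcp_pos: [0.4374, -0.1901, 0.2394]
tool_rot: [0.996, -0.091, -0.0, 0.0]
force: [-0.0, 0.3, 0.3]
finger_gap: 0.878
gripper_force: 0.0
```

```bash
cat >> h.py <<'E'
T=np.array([.561,-.073]);u=np.array([-.184,-.983]);n=np.array([.983,-.184])
def G(p): d=np.atleast_2d(p)[:,:2]-T; return np.c_[d@n,d@u]  # X (gauge y), Y (gauge x)
E
python3 - <<'E'
from h import *
s=snap('wrist','w1');r=readout.sense();print(r['t'],r['tcp_pos'],G(r['tcp_pos']),rel(0,0),s['eye'],Rm(s).round(2).tolist(),r['finger_gap'],r['q'])
E
```

```text
2.9167 [ 0.43761075 -0.19100223  0.23940999] [[-0.09957922  0.13869982]] ('tool dx dy dz mm', array([-4.650e+02, -1.083e+02, -3.000e-01]), 'yawY', np.float64(-100.47), 'p', array([ 0.4376, -0.191 ,  0.2394]), 't', 2.9167) [ 0.50374046 -0.20099996  0.37391417] [[-0.18, -0.95, -0.26], [-0.98, 0.17, 0.05], [0.0, 0.27, -0.96]] 0.8785710707209191 [-6.45860665e-01  3.29707545e-01  1.79258140e+00 -5.66261331e-04
  1.01857330e+00  1.10789062e+00]
```

View pics/w1.png

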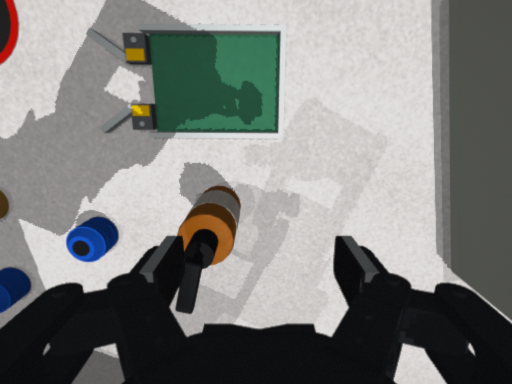

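Wrist view: the gauge is fully visible, yellow marks at (136,55) and (144,110), the pen from (153,30) to (280,133). The soap is at (212,235), well below the fingers. I refine the gauge here.

Run:
```python
from h import *
s=snap('wrist');im=s['pixels'];hsv=cv2.cvtColor(im,cv2.COLOR_RGB2HSV)
m=cv2.inRange(hsv,(65,80,20),(90,255,255))
m=cv2.morphologyEx(m,cv2.MORPH_OPEN,np.ones((5,5)))
c=max(cv2.findContours(m,0,1)[0],key=cv2.contourArea)[:,0].astype(float)
g=G(plane(s,c,0))*1000
for nm,k,j,sel in (('left',1,0,lambda q:q[:,1]<40),('right',1,0,lambda q:q[:,1]>140),('Xlow',0,1,lambda q:q[:,0]<-40),('Xhigh',0,1,lambda q:q[:,0]>40)):
    q=g[sel(g)];q=q[abs(q[:,k]-np.median(q[:,k]))<4];f=np.polyfit(q[:,j],q[:,k],1);print(nm,len(q),f.round(4))
y=cv2.inRange(hsv,(18,150,60),(32,255,255));y[:, 200:]=0
for c in cv2.findContours(y,0,1)[0]:
    if cv2.contourArea(c)>60:
        q=G(plane(s,c[:,0].astype(float),.016))*1000;print('yel',q.min(0).round(1),q.max(0).round(1), cv2.minAreaRect(q.astype(np.float32)))
# red pad etc later
```

```text
left 102 [-2.80000e-03  1.01262e+01]
right 101 [3.600000e-03 1.583267e+02]
Xlow 125 [ 3.2000e-03 -5.4266e+01]
Xhigh 135 [1.10000e-03 5.39047e+01]
yel [-163.  -195.5] [-131.  -183.3] ((-147.81369018554688, -188.1924285888672), (32.9010124206543, 7.370783805847168), 12.877678871154785)
yel [-36.2 -13.1] [-24.8   7.7] ((-30.511573791503906, -2.694835662841797), (20.813854217529297, 11.308013916015625), 89.72885131835938)
yel [ 23.5 -13. ] [35.9  7.8] ((29.729305267333984, -2.578256607055664), (20.796262741088867, 12.284331321716309), 89.63102722167969)
```

Emit:
send_rows --commands "70 0 -1 0 0;70 0 -1 0 0;70 0 -1 0 0;70 0 -1 0 0;70 0 -1 0 0;70 0 -1 0 0;70 0 -1 0 0;70 0 -1 0 0;70 0 -1 0 0;70 0 -1 0 0;70 -0.4 -1 0 0;70 -0.4 -1 0 0;70 -0.4 -1 0 0;70 -0.4 -1 0 0;70 -0.4 -1 0 0;70 -0.4 -1 0 0;70 0 -1 0 0;70 0 -0.8 0 0;70 0 0 0 0;70 0 0 0 0"

```text
t: 4.63
tcp_pos: [0.4559, 0.1676, 0.2392]
tool_rot: [0.996, -0.091, 0.0, 0.0]
force: [-0.2, -0.1, 0.0]
finger_gap: 0.819
gripper_force: 0.0
```

```bash
sed -i 's/^T=.*/T=np.array([.5612,-.0705]);u=np.array([-.184,-.983]);n=np.array([.983,-.184])/' h.py
cat >> h.py <<'E'
def brass(s,show=True):
    hsv=cv2.cvtColor(s['pixels'],cv2.COLOR_RGB2HSV)
    m=cv2.inRange(hsv,(10,100,50),(30,255,255));out=[]
    for c in cv2.findContours(m,0,1)[0]:
        if cv2.contourArea(c)<150: continue
        # hole: dark ellipse at top z=.046
        x,y,w,h=cv2.boundingRect(c)
        mm=np.zeros_like(m);cv2.drawContours(mm,[c],-1,255,-1)
        hole=cv2.inRange(hsv[:,:,2],0,70)&cv2.erode(mm,np.ones((5,5)))
        M=cv2.moments(hole,True)
        if M['m00']>8:
            ce=[M['m10']/M['m00'],M['m01']/M['m00']]
            print('hole px',np.round(ce,1),'box',(x,y,w,h),'G mm',(G(plane(s,[ce],.046))*1000).round(1),'area',M['m00'])
        else: print('nohole box',(x,y,w,h),(G(plane(s,[[x+w/2,y+h/2]],.046))*1000).round(1))
def now():
    r=readout.sense();print('t',round(r['t'],2),'G',(G(r['tcp_pos'])*1000).round(1),'z',(r['tcp_pos'][2]*1000).round(1),'gap',round(85.4*r['finger_gap'],1),'F',np.round(r['force'],1),'gf',r['gripper_force'])
E
python3 - <<'E'
from h import *
s=snap('wrist','w2');now();brass(s)
t=snap('top');print('top');brass(t)
E
```

```text
t 4.68 G [[-147.5 -214.2]] z 239.2 gap 70.2 F [-0.2  0.2 -0.2] gf 0.0
hole px [157.6 193.1] box (143, 170, 40, 38) G mm [[-170.  -333.1]] area 246.0
hole px [485.  168.4] box (474, 150, 37, 43) G mm [[-140.2   40. ]] area 326.0
hole px [256.6 175. ] box (237, 150, 41, 44) G mm [[-148.3 -218.2]] area 195.0
hole px [125.6 118.6] box (108, 100, 47, 36) G mm [[ -86.3 -360.2]] area 322.0
nohole box (225, 62, 55, 58) [[ -57.6 -222.5]]
nohole box (441, 61, 20, 13) [[-34.6 -17. ]]
nohole box (451, 0, 22, 14) [[ 20.3 -16.4]]
top
nohole box (325, 234, 24, 22) [[-151.8  101.1]]
nohole box (418, 34, 94, 8) [[439.2 328.8]]
nohole box (30, 24, 150, 6) [[ 267.7 -584.4]]
```

View pics/w2.png

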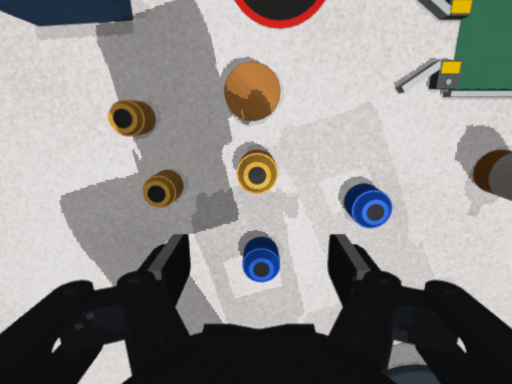

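Wrist view: b at (257,175), c at (160,190), a at (128,118), candle at (252,92), blue look-alikes at (262,262) and (370,206). I descend on b and grip lightly.

Emit:
send_rows --commands "70 -0.05 -0.2 1 0;70 0 0 1 0;70 0 0 1 0;70 0 0 1 0;70 0 0 1 0;70 0 0 1 0;70 0 0 1 0;70 0 0 1 0;70 0 0 1 0;70 0 0 0.9 0;70 0 0 0.7 0;70 0 0 0 0;55 0 0 0 0;45 0 0 0 0;40 0 0 0 0;38 0 0 0 0;38 0 0 0 0;38 0 0 0 0" --grip_force 20

```text
t: 6.23
tcp_pos: [0.4554, 0.1721, 0.028]
tool_rot: [0.996, -0.092, 0.001, -0.0]
force: [-0.1, -1.3, 2.0]
finger_gap: 0.562
gripper_force: 21.5
```

Run:
```python
from h import *
now()
s=snap('wrist','w3');brass(s)
```

```text
t 6.23 G [[-148.6 -219. ]] z 28.0 gap 48.0 F [-0.1 -1.3  2. ] gf 21.519686579704285
nohole box (0, 234, 104, 93) [[-154.1 -312.8]]
hole px [258.6 269.4] box (208, 191, 102, 113) G mm [[-148.6 -220.2]] area 1560.0
nohole box (0, 87, 29, 71) [[ -85.4 -314.5]]
nohole box (169, 0, 164, 131) [[ -64.6 -223.2]]
```

View pics/w3.png

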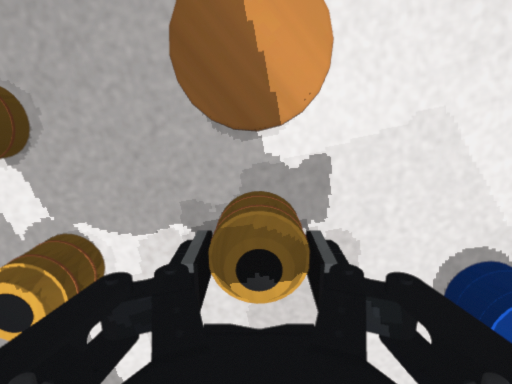

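Gripped at about 48 mm, so this is the 49 mm coupler. The candle stays clear in front at (250,60). I slide b along +Y first, then across to the funnel axis.

Emit:
send_rows --commands "38 0 0.3 0 0;38 0 0.5 0 0;38 0 0.5 0 0;38 0 0.5 0 0;38 0 0.5 0 0;38 0 0.5 0 0;38 0 0.5 0 0;38 0 0.5 0 0;38 0 0.5 0 0;38 0 0.5 0 0;38 0 0.5 0 0;38 0.5 0.2 0 0;38 0.5 0.2 0 0;38 0.5 0 0 0;38 0.5 0 0 0;38 0.5 0 0 0;38 0.5 0 0 0;38 0.5 0 0 0;38 0.5 0 0 0;38 0.5 0 0 0"

```text
t: 7.95
tcp_pos: [0.5161, 0.0437, 0.0279]
tool_rot: [0.996, -0.092, -0.007, -0.0]
force: [-8.5, 1.5, 15.7]
finger_gap: 0.563
gripper_force: 22.8
```

Emit:
send_rows --commands "38 0.5 0 0 0;38 0.5 0 0 0;38 0.5 0 0 0;38 0.5 0 0 0;38 0.5 0 0 0;38 0.4 0 0 0;38 0 0 0 0;38 0 0 0 0"

```text
t: 8.62
tcp_pos: [0.5785, 0.0319, 0.028]
tool_rot: [0.996, -0.092, -0.001, 0.0]
force: [-2.1, -0.4, 8.2]
finger_gap: 0.562
gripper_force: 22.1
```

Run:
```python
from h import *
now()
s=snap('wrist');brass(s)
```

```text
t 8.62 G [[  -1.8 -103.9]] z 28.0 gap 48.0 F [-2.1 -0.4  8.2] gf 22.104317843914032
nohole box (427, 278, 38, 22) [[-11.4 -20.4]]
hole px [ 54.3 293.2] box (0, 274, 95, 74) G mm [[ -13.7 -197.8]] area 1170.0
hole px [258.6 269.5] box (208, 191, 102, 113) G mm [[  -1.8 -105.1]] area 1559.0
nohole box (442, 173, 46, 25) [[ 36.8 -20.9]]
```

Emit:
send_rows --commands "38 0.09 0.4 0 0;38 0 0.4 0 0;38 0 0.4 0 0;38 0 0.4 0 0;38 0 0.4 0 0;38 0 0.4 0 0;38 0 0.4 0 0;38 0 0.4 0 0;38 0 0.4 0 0;38 0 0.2 0 0;38 0 0.1 0 0;38 0 0 0 0;38 0 0 0 0"

```text
t: 9.75
tcp_pos: [0.5669, -0.0449, 0.028]
tool_rot: [0.996, -0.092, 0.0, -0.0]
force: [0.6, 1.1, 6.4]
finger_gap: 0.564
gripper_force: 21.9
```

Run:
```python
from h import *
now()
s=snap('wrist','w4');brass(s)
```

```text
t 9.75 G [[  0.9 -26.2]] z 28.0 gap 48.1 F [0.6 1.1 6.4] gf 21.891025006771088
hole px [258.5 269.4] box (208, 191, 108, 113) G mm [[  1.  -27.4]] area 1563.0
nohole box (292, 179, 41, 24) [[37.1 -5.2]]
```

View pics/w4.png

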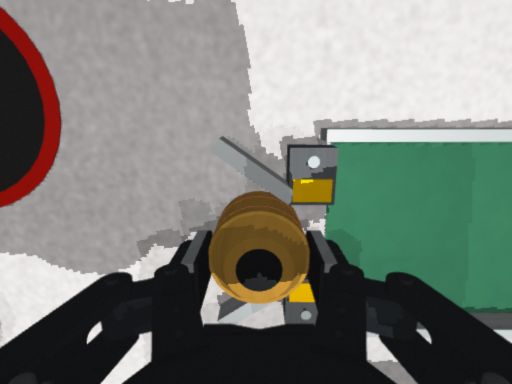

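b sits in the funnel just before the jaws (yellow marks at (313,190) and (300,293)). I push the last few millimetres to contact.

Emit:
send_rows --commands "38 0 0.1 0 0;38 0 0.1 0 0;38 0 0.1 0 0;38 0 0 0 0;38 0 0 0 0"

```text
t: 10.22
tcp_pos: [0.5653, -0.0494, 0.028]
tool_rot: [0.996, -0.092, -0.0, -0.001]
force: [0.8, 6.1, 7.7]
finger_gap: 0.561
gripper_force: 22.0
```

Run:
```python
from h import *
now()
s=snap('wrist');brass(s)
```

```text
t 10.22 G [[  0.2 -21.5]] z 28.0 gap 47.9 F [0.8 6.1 7.7] gf 22.015786170959473
hole px [258.2 269.4] box (208, 191, 108, 113) G mm [[  0.2 -22.8]] area 1557.0
nohole box (283, 177, 41, 24) [[37.2 -4.2]]
```

Tried: it lodges at x = -22.8 mm with 6 N. It is centred, so b does not fit. Back out to the pad.

Emit:
send_rows --commands "38 0 -0.3 0 0;38 0 -0.5 0 0;38 0 -0.5 0 0;38 0 -0.5 0 0;38 0 -0.5 0 0;38 0 -0.5 0 0;38 0 -0.5 0 0;38 0 -0.5 0 0;38 0.4 -0.5 0 0;38 0.4 -0.5 0 0;38 0.4 -0.5 0 0;38 0.4 -0.5 0 0;38 0.4 -0.5 0 0;38 0.4 -0.5 0 0;38 0.4 -0.5 0 0;38 0.4 -0.5 0 0;38 0.4 -0.5 0 0;38 0 -0.3 0 0;38 0 0 0 0;38 0 0 0 0"

```text
t: 11.93
tcp_pos: [0.6695, 0.1053, 0.028]
tool_rot: [0.996, -0.092, 0.002, -0.0]
force: [1.9, -0.7, 4.5]
finger_gap: 0.558
gripper_force: 21.8
```

Run:
```python
from h import *
now()
s=snap('wrist');brass(s)
hsv=cv2.cvtColor(s['pixels'],cv2.COLOR_RGB2HSV)
m=cv2.inRange(hsv,(0,150,80),(6,255,255))|cv2.inRange(hsv,(172,150,80),(180,255,255))
q=np.argwhere(m)[:,::-1].astype(float);g=G(plane(s,q,0))*1000
A=np.c_[2*g,np.ones(len(g))];x=np.linalg.lstsq(A,(g**2).sum(1),rcond=None)[0];print('pad',x[:2],np.sqrt(x[2]+x[0]**2+x[1]**2),len(g))
```

```text
t 11.93 G [[  74.1 -192.7]] z 28.0 gap 47.6 F [ 1.9 -0.7  4.5] gf 21.78054392337799
hole px [258.4 269.4] box (208, 191, 102, 114) G mm [[  74.1 -194. ]] area 1572.0
pad [  72.86614216 -193.09065116] 55.94779107064434 6164
```

b's centre is 1.5 mm from the pad's centre. Release, lift, and go over to c.

Emit:
send_rows --commands "55 0 0 0 0;65 0 0 0 0;65 0 0 0 0;65 0 0 -0.5 0;65 0 0 -1 0;65 0 0 -1 0;65 0 0 -1 0;65 0 0 -0.5 0;65 -1 -0.55 0 0;65 -1 -0.55 0 0;65 -1 -0.55 0 0;65 -1 -0.6 0 0;65 -1 -0.6 0 0;65 -1 -0.6 0 0;65 -1 -0.6 0 0;65 -1 -0.6 0 0;65 -1 -0.6 0 0;65 -1 -0.6 0 0;65 -1 -0.6 0 0;65 -1 -0.5 0 0"

```text
t: 13.65
tcp_pos: [0.4566, 0.2873, 0.1074]
tool_rot: [0.996, -0.092, -0.0, 0.0]
force: [-0.1, 0.3, -0.6]
finger_gap: 0.759
gripper_force: 0.0
```

Emit:
send_rows --commands "65 -0.2 0 0 0;65 0 0 0 0;65 0 0 0 0"

```text
t: 13.9
tcp_pos: [0.4543, 0.2872, 0.1074]
tool_rot: [0.996, -0.091, 0.0, -0.0]
force: [-0.2, 0.6, -0.6]
finger_gap: 0.763
gripper_force: 0.0
```

Run:
```python
from h import *
now()
s=snap('wrist');brass(s)
```

```text
t 13.9 G [[-170.9 -331.9]] z 107.4 gap 65.2 F [-0.2  0.6 -0.6] gf 0.0
hole px [255.3 210.8] box (230, 172, 53, 60) G mm [[-170.3 -335.5]] area 611.0
hole px [210.   83.1] box (183, 53, 62, 64) G mm [[ -85.7 -364. ]] area 870.0
hole px [387.4  55.8] box (368, 0, 126, 90) G mm [[ -69.8 -254.3]] area 1524.0
```

Emit:
send_rows --commands "65 0 -0.1 0.7 0;65 0 0 1 0;65 0 0 1 0;65 0 0 0.7 0;65 0 0 0.57 0;65 0 0 0 0;50 0 0 0 0;40 0 0 0 0;32 0 0 0 0;30 0 0 0 0;30 0 0 0 0;30 0 0 0 0;30 0 0 0 0"

```text
t: 15.03
tcp_pos: [0.4549, 0.2894, 0.0287]
tool_rot: [0.996, -0.092, 0.001, -0.0]
force: [1.0, -1.4, 4.2]
finger_gap: 0.456
gripper_force: 21.0
```

Run:
```python
from h import *
now()
s=snap('wrist');brass(s)
```

```text
t 15.03 G [[-170.7 -334.2]] z 28.7 gap 38.9 F [ 1.  -1.4  4.2] gf 20.983964502811432
hole px [258.7 268.9] box (218, 199, 82, 101) G mm [[-170.9 -335.4]] area 1534.0
hole px [181.7  62.8] box (139, 12, 104, 108) G mm [[ -85.7 -364. ]] area 2636.0
hole px [470.6  34.5] box (429, 0, 83, 80) G mm [[ -76.4 -259.3]] area 4895.0
```

Gap 39 mm, so c is a 40 mm coupler. Slide it past the candle to the funnel axis.

Emit:
send_rows --commands "30 0 0.3 0 0;30 0 0.6 0 0;30 0 0.6 0 0;30 0 0.6 0 0;30 0 0.6 0 0;30 0 0.6 0 0;30 0 0.6 0 0;30 0 0.6 0 0;30 0 0.6 0 0;30 0 0.6 0 0;30 0 0.6 0 0;30 0 0.6 0 0;30 0 0.6 0 0;30 0 0.6 0 0;30 0 0.6 0 0;30 0 0.6 0 0;30 0 0.6 0 0;30 0 0.6 0 0;30 0 0.6 0 0;30 0 0.3 0 0"

```text
t: 16.75
tcp_pos: [0.4126, 0.0643, 0.0286]
tool_rot: [0.996, -0.093, 0.001, -0.0]
force: [2.4, 6.5, 9.8]
finger_gap: 0.455
gripper_force: 22.3
```

Emit:
send_rows --commands "30 0.5 0 0 0;30 0.5 0 0 0;30 0.5 0 0 0;30 0.5 0 0 0;30 0.5 0 0 0;30 0.5 0 0 0;30 0.5 0 0 0;30 0.5 0 0 0;30 0.5 0 0 0;30 0.5 0 0 0;30 0.5 0 0 0;30 0.5 0 0 0;30 0.5 0 0 0;30 0.5 0 0 0;30 0.5 0 0 0;30 0.5 0 0 0;30 0.5 0 0 0;30 0.1 0 0 0;30 0 0 0 0"

```text
t: 18.33
tcp_pos: [0.5784, 0.0336, 0.0285]
tool_rot: [0.996, -0.092, -0.003, -0.0]
force: [-4.2, 1.1, 11.8]
finger_gap: 0.456
gripper_force: 21.8
```

Run:
```python
from h import *
now()
s=snap('wrist');brass(s)
```

```text
t 18.33 G [[  -2.2 -105.5]] z 28.5 gap 38.9 F [-4.2  1.1 11.8] gf 21.81287705898285
nohole box (100, 318, 17, 23) [[ -34.3 -177.9]]
nohole box (427, 277, 40, 21) [[-11.3 -21.2]]
hole px [ 60.5 292.5] box (0, 272, 103, 80) G mm [[ -14.1 -197. ]] area 1437.0
hole px [258.7 269.6] box (218, 199, 82, 102) G mm [[  -2.5 -106.6]] area 1534.0
nohole box (445, 172, 46, 25) [[ 36.8 -21.1]]
nohole box (0, 22, 140, 130) [[  74.2 -177.4]]
```

Emit:
send_rows --commands "30 0.11 0.4 0 0;30 0 0.4 0 0;30 0 0.4 0 0;30 0 0.4 0 0;30 0 0.4 0 0;30 0 0.4 0 0;30 0 0.4 0 0;30 0 0.4 0 0;30 0 0.4 0 0;30 0 0.2 0 0;30 0 0 0 0"

```text
t: 19.3
tcp_pos: [0.5692, -0.042, 0.0286]
tool_rot: [0.996, -0.092, -0.0, -0.0]
force: [-0.3, 1.2, 7.5]
finger_gap: 0.454
gripper_force: 21.4
```

Run:
```python
from h import *
now()
s=snap('wrist');brass(s)
```

```text
t 19.3 G [[  2.6 -29.5]] z 28.6 gap 38.8 F [-0.3  1.2  7.5] gf 21.429904997348785
hole px [258.6 269.4] box (218, 199, 82, 102) G mm [[  2.3 -30.6]] area 1544.0
nohole box (298, 182, 41, 23) [[37.6 -5.7]]
```

Emit:
send_rows --commands "30 -0.12 0 0 0;30 0 0.2 0 0;30 0 0.3 0 0;30 0 0.3 0 0;30 0 0.3 0 0;30 0 0.3 0 0;30 0 0 0 0"

```text
t: 19.93
tcp_pos: [0.5616, -0.0688, 0.0286]
tool_rot: [0.996, -0.092, -0.0, -0.001]
force: [-1.5, 2.5, 9.7]
finger_gap: 0.457
gripper_force: 21.5
```

Run:
```python
from h import *
now()
s=snap('wrist');brass(s)
```

```text
t 19.93 G [[ 0.  -1.8]] z 28.6 gap 39.0 F [-1.5  2.5  9.7] gf 21.530486941337585
hole px [258.6 269.4] box (218, 203, 82, 98) G mm [[-0.3 -2.9]] area 1541.0
nohole box (245, 177, 40, 24) [[36.9 -0.3]]
```

It is in the throat with almost no resistance, so c fits. Push it deep into the pen.

Emit:
send_rows --commands "30 0 0.4 0 0;30 0 0.5 0 0;30 0 0.5 0 0;30 0 0.5 0 0;30 0 0.5 0 0;30 0 0.5 0 0;30 0 0.5 0 0;30 0 0.5 0 0;30 0 0.5 0 0;30 0 0.5 0 0;30 0 0.5 0 0;30 0 0.5 0 0;30 0 0.2 0 0;30 0 0 0 0;30 0 0 0 0;48 0 0 0 0;56 0 0 0 0;56 0 0 0 0;56 0 0 -0.5 0;56 0 0 -1 0"

```text
t: 21.65
tcp_pos: [0.5381, -0.1875, 0.0562]
tool_rot: [0.996, -0.092, -0.003, -0.001]
force: [0.6, -0.2, -0.8]
finger_gap: 0.653
gripper_force: 0.0
```

Emit:
send_rows --commands "62 0 0 -1 0;65 0 0 -1 0;65 0 0 -1 0;65 0 -1 0 0;65 0 -1 0 0;65 0 -1 0 0"

```text
t: 22.15
tcp_pos: [0.5512, -0.1293, 0.119]
tool_rot: [0.996, -0.092, 0.0, 0.0]
force: [0.5, 0.6, -0.5]
finger_gap: 0.759
gripper_force: 0.0
```

Run:
```python
from h import *
now()
s=snap('wrist','w5');brass(s)
```

```text
t 22.15 G [[ 0.9 59.6]] z 119.0 gap 64.8 F [ 0.5  0.6 -0.5] gf 0.0
hole px [282.4 318.9] box (262, 313, 44, 15) G mm [[-97.3  78.3]] area 163.0
nohole box (178, 223, 26, 15) [[-18.2   6.8]]
hole px [338.6 213.1] box (302, 172, 59, 57) G mm [[ -4.2 118.4]] area 159.0
nohole box (171, 154, 29, 16) [[34.4  6.1]]
```

View pics/w5.png

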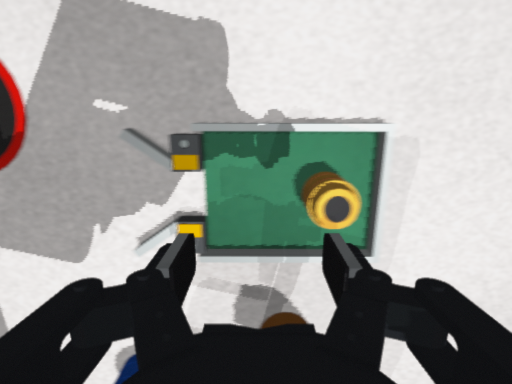

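c stands in the pen at (335,205), about 118 mm past the throat. Now to a.

Emit:
send_rows --commands "65 0 -1 0 0;65 0 -1 0 0;65 0 -1 0 0;65 0 -1 0 0;65 0 -1 0 0;65 0 -1 0 0;65 0 -1 0 0;65 0 -1 0 0;65 0 -1 0 0;65 0 -1 0 0;65 -0.4 -1 0 0;65 -0.4 -1 0 0;65 -0.4 -1 0 0;65 -0.4 -1 0 0;65 -0.4 -1 0 0;65 -0.4 -1 0 0;65 -0.4 -1 0 0;65 -0.4 -1 0 0;65 -0.4 -1 0 0;65 -0.4 -1 0 0"

```text
t: 23.87
tcp_pos: [0.545, 0.2791, 0.1181]
tool_rot: [0.996, -0.092, -0.0, 0.0]
force: [0.2, 0.3, -1.1]
finger_gap: 0.76
gripper_force: 0.0
```

Emit:
send_rows --commands "65 -0.3 -1 0 0;65 0 -0.2 0 0;65 0 0 0 0;65 0 0 0 0"

```text
t: 24.2
tcp_pos: [0.544, 0.3025, 0.1179]
tool_rot: [0.996, -0.091, -0.0, 0.0]
force: [-0.0, -0.5, 0.4]
finger_gap: 0.761
gripper_force: 0.0
```

Run:
```python
from h import *
now()
s=snap('wrist','w6');brass(s)
hsv=cv2.cvtColor(s['pixels'],cv2.COLOR_RGB2HSV)
m=cv2.inRange(hsv,(100,60,30),(125,255,255));m[200:]=0
c=max(cv2.findContours(m,0,1)[0],key=cv2.contourArea);q=G(plane(s,c[:,0].astype(float),.08))*1000;print('tissue min/max',q.min(0),q.max(0))
```

```text
t 24.2 G [[ -85.6 -363.5]] z 117.9 gap 65.0 F [-0.  -0.5  0.4] gf 0.0
hole px [259.5 207.5] box (235, 170, 51, 58) G mm [[ -86. -364.]] area 601.0
hole px [411.2 156.6] box (390, 128, 110, 83) G mm [[ -48.  -256.9]] area 1400.0
hole px [477.3   3.1] box (458, 0, 54, 21) G mm [[  46.8 -230.1]] area 111.0
tissue min/max [   4.0032878  -467.10710801] [  37.71056433 -358.3282803 ]
```

Emit:
send_rows --commands "65 0 0 1 0;65 0 0 1 0;65 0 0 1 0;65 0 0 0.9 0;65 0 0 0.57 0;65 0 0 0 0;50 0 0 0 0;40 0 0 0 0;32 0 0 0 0;30 0 0 0 0;30 0 0 0 0;30 0 0 0 0;30 0 0 0 0"

```text
t: 25.33
tcp_pos: [0.5449, 0.3032, 0.0297]
tool_rot: [0.996, -0.092, 0.001, -0.0]
force: [1.0, -1.8, 5.4]
finger_gap: 0.453
gripper_force: 21.1
```

Run:
```python
from h import *
now()
s=snap('wrist');brass(s)
```

```text
t 25.33 G [[ -84.7 -364.3]] z 29.7 gap 38.7 F [ 1.  -1.8  5.4] gf 21.08161836862564
hole px [258.6 269.8] box (218, 200, 82, 100) G mm [[ -85.9 -365.5]] area 1544.0
hole px [489.3 189.1] box (457, 138, 55, 109) G mm [[ -48.1 -269.8]] area 3665.0
```

Gap 39 mm: a is also a 40 mm coupler. Same route around the candle.

Emit:
send_rows --commands "30 -0.3 0 0 0;30 -0.5 0 0 0;30 -0.5 0 0 0;30 -0.5 0 0 0;30 -0.5 0 0 0;30 -0.5 0 0 0;30 -0.5 0 0 0;30 -0.5 0 0 0;30 -0.3 0.3 0 0;30 0 0.6 0 0;30 0 0.6 0 0;30 0 0.6 0 0;30 0 0.6 0 0;30 0 0.6 0 0;30 0 0.6 0 0;30 0 0.6 0 0;30 0 0.6 0 0;30 0 0.6 0 0;30 0 0.6 0 0;30 0 0.6 0 0"

```text
t: 27.05
tcp_pos: [0.4384, 0.1837, 0.0296]
tool_rot: [0.996, -0.092, 0.002, -0.001]
force: [1.2, 5.8, 10.1]
finger_gap: 0.46
gripper_force: 21.5
```

Emit:
send_rows --commands "30 0 0.6 0 0;30 0 0.6 0 0;30 0 0.6 0 0;30 0 0.6 0 0;30 0 0.6 0 0;30 0 0.6 0 0;30 0 0.6 0 0;30 0 0.6 0 0;30 0 0.6 0 0;30 0.5 0.3 0 0;30 0.5 0 0 0;30 0.5 0 0 0;30 0.5 0 0 0;30 0.5 0 0 0;30 0.5 0 0 0;30 0.5 0 0 0;30 0.5 0 0 0;30 0.5 0 0 0;30 0.5 0 0 0;30 0.5 0 0 0"

```text
t: 28.72
tcp_pos: [0.5147, 0.053, 0.0294]
tool_rot: [0.996, -0.091, -0.011, -0.001]
force: [-12.3, 2.8, 24.1]
finger_gap: 0.459
gripper_force: 23.0
```

Emit:
send_rows --commands "30 0.5 0 0 0;30 0.5 0 0 0;30 0.5 0 0 0;30 0.5 0 0 0;30 0.4 0 0 0;30 0 0 0 0;30 0 0 0 0"

```text
t: 29.3
tcp_pos: [0.5682, 0.0433, 0.0293]
tool_rot: [0.996, -0.092, -0.004, -0.001]
force: [-5.1, 1.7, 13.8]
finger_gap: 0.457
gripper_force: 22.2
```

Run:
```python
from h import *
now()
s=snap('wrist');brass(s)
```

```text
t 29.3 G [[ -14.1 -113.2]] z 29.3 gap 39.0 F [-5.1  1.7 13.8] gf 22.18636304140091
nohole box (100, 318, 17, 22) [[ -46.6 -186.1]]
nohole box (443, 257, 42, 22) [[-13.5 -22.6]]
hole px [ 76.9 275.7] box (0, 254, 122, 98) G mm [[ -17.9 -196.4]] area 1829.0
hole px [258.6 270.9] box (218, 201, 82, 101) G mm [[ -15.4 -114.4]] area 1501.0
nohole box (464, 149, 47, 25) [[ 34.5 -22.5]]
hole px [40.4 52.8] box (0, 0, 153, 123) G mm [[  74.1 -194.2]] area 2848.0
```

Emit:
send_rows --commands "30 0.3 0 0 0;30 0.35 0 0 0;30 0 0.4 0 0;30 0 0.4 0 0;30 0 0.4 0 0;30 0 0.4 0 0;30 0 0.4 0 0;30 0 0.4 0 0;30 0 0.4 0 0;30 0 0.4 0 0;30 0 0.4 0 0;30 0 0.4 0 0;30 0 0 0 0"

```text
t: 30.43
tcp_pos: [0.5697, -0.0385, 0.0292]
tool_rot: [0.996, -0.092, -0.001, -0.001]
force: [-0.2, -0.0, 8.7]
finger_gap: 0.453
gripper_force: 21.8
```

Run:
```python
from h import *
now()
s=snap('wrist');brass(s)
```

```text
t 30.43 G [[  2.4 -33. ]] z 29.2 gap 38.7 F [-0.2 -0.   8.7] gf 21.77400380373001
hole px [  2.6 313.2] box (0, 299, 12, 48) G mm [[ -20.9 -153.8]] area 91.0
nohole box (481, 206, 31, 67) [[16.6 68.9]]
hole px [258.5 271. ] box (218, 201, 82, 102) G mm [[  1.  -34.2]] area 1502.0
nohole box (305, 181, 40, 24) [[37.5 -6.5]]
```

Emit:
send_rows --commands "30 -0.06 0.2 0 0;30 0 0.3 0 0;30 0 0.3 0 0;30 0 0.3 0 0;30 0 0.3 0 0;30 0 0.3 0 0;30 0 0 0 0"

```text
t: 31.07
tcp_pos: [0.5623, -0.0711, 0.0292]
tool_rot: [0.996, -0.092, -0.001, -0.001]
force: [0.6, 2.1, 7.7]
finger_gap: 0.459
gripper_force: 21.8
```

Emit:
send_rows --commands "30 0 0.3 0 0;30 0 0.4 0 0;30 0 0.4 0 0;30 0 0.4 0 0;30 0 0.4 0 0;30 0 0.4 0 0;30 0 0.2 0 0;30 0 0 0 0"

```text
t: 31.73
tcp_pos: [0.5532, -0.1201, 0.0292]
tool_rot: [0.996, -0.092, -0.001, -0.001]
force: [0.3, 2.7, 8.6]
finger_gap: 0.453
gripper_force: 21.8
```

Run:
```python
from h import *
now()
s=snap('wrist');brass(s)
```

```text
t 31.73 G [[ 1.2 50.2]] z 29.2 gap 38.7 F [0.3 2.7 8.6] gf 21.83761864900589
nohole box (342, 202, 108, 94) [[ 10.8 109.4]]
hole px [258.4 271. ] box (218, 201, 82, 102) G mm [[-0.3 49. ]] area 1506.0
nohole box (144, 178, 42, 24) [[37.5 10.1]]
```

a is through, 49 mm past the throat. Release with a small opening, lift, then check everything.

Emit:
send_rows --commands "45 0 0 0 0;52 0 0 0 0;52 0 0 0 0;52 0 0 -0.4 0;52 0 0 -1 0;52 0 0 -1 0;52 0 0 -1 0;52 0 0 -1 0;52 0 0 -1 0;52 0 0 -1 0;52 0 0 -1 0;52 0 -1 0 0;52 0 -1 0 0;52 0 -1 0 0;52 0 -1 0 0;52 0 -1 0 0;52 0 -1 0 0;52 0 0 0 0;52 0 0 0 0"

```text
t: 33.37
tcp_pos: [0.5758, -0.0031, 0.1766]
tool_rot: [0.996, -0.091, -0.0, 0.0]
force: [-0.2, -0.1, 0.3]
finger_gap: 0.611
gripper_force: 0.0
```

Run:
```python
from h import *
now()
s=snap('wrist','w7');brass(s)
hsv=cv2.cvtColor(s['pixels'],cv2.COLOR_RGB2HSV)
m=cv2.inRange(hsv,(0,150,80),(6,255,255))|cv2.inRange(hsv,(172,150,80),(180,255,255))
q=np.argwhere(m)[:,::-1].astype(float);g=G(plane(s,q,0))*1000
A=np.c_[2*g,np.ones(len(g))];x=np.linalg.lstsq(A,(g**2).sum(1),rcond=None)[0];print('pad',x[:2])
```

```text
t 33.37 G [[  2. -69.]] z 176.6 gap 52.2 F [-0.2 -0.1  0.3] gf 0.0
hole px [402.9 367.8] box (394, 352, 28, 32) G mm [[-205.6   92. ]] area 20.0
hole px [127.3 220.2] box (73, 205, 76, 69) G mm [[ -31.  -196.7]] area 535.0
nohole box (315, 204, 20, 13) [[-20.5  -6.6]]
hole px [460.9 190.9] box (415, 163, 64, 45) G mm [[ -0.6 118.9]] area 324.0
hole px [386.  190.2] box (350, 162, 54, 46) G mm [[-0.2 49.2]] area 295.0
nohole box (319, 147, 21, 14) [[33.5 -6. ]]
hole px [116.2 106. ] box (94, 77, 68, 59) G mm [[  74.3 -193.9]] area 432.0
pad [  73.33456147 -193.12228742]
```

View pics/w7.png

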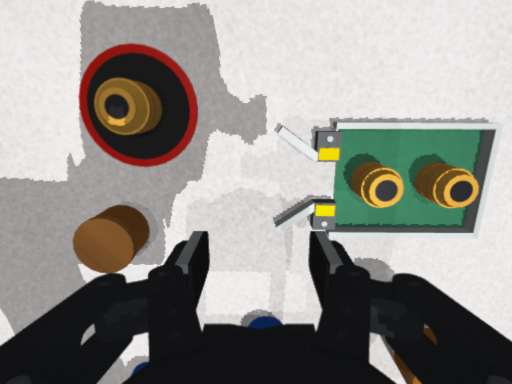

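b stands at the pad's centre (116,106). Both fitting couplers stand in the pen at (386,190) and (461,191), 49 and 119 mm past the throat. The gripper is clear of everything.

```bash
python3 -c "
from station import sign_off
print(sign_off())"
```

```text
the job is handed in; nothing more can be done
None
```

Handed in: coupler_b would not go through the jaws and now stands on the pad about 1 mm off centre, couplers a and c stand in the pen 49 and 119 mm past the throat, and the gripper is open and clear; I took care to route around the candle, soap bottle and tissue box but did not re-measure them at the end.

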